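Put the sharpening supplies back in their holders

ROBOT

A 7-joint arm with a two-finger parallel gripper is mounted at the origin on a cart in front of the work surface, level with it; the furniture and walls round the work are solid. World frame = base frame: x ahead of the robot, y to its left, z up, the work surface at z = 0. Lengths are in m, angles in rad, forces in N, time in s.
With the tool pointing down it reaches from about 0.425 to 0.925 m from the base axis. Payload 6.8 kg.
Tool frame: the origin (TCP) lies midway between the tips of the shut fingers; the grasp point (between the pads) lies 19 mm behind it (grip_point_offset is the z of the grasp point in the tool frame, in m); z points along the fingers, y is the line along which they close (so a half turn about z gives the same grasp; the last joint's range is limited). The gripper opens to 85 mm and grips with 20 to 120 N. Pads are 22 mm wide; open, the fingers measure 114 mm over their backs; the gripper's body (76 mm by 85 mm) begins 54 mm behind the grasp point. The pads swing forward as they close: fully open they stand 13 mm farther back than shut.
Start: joints at [-1.449, 0.477, 0.022, 1.555, -0.011, 1.109, -0.083], TCP at [0.154, 0.657, 0.231] pointing down, gripper open.
Joint ranges: [-2.96, 2.96], [-0.34, 2.1], [-1.41, 1.46], [0.24, 2.44], [-1.37, 4.51], [0.17, 1.92], [-2.96, 2.96]. Speed limits (rad/s): [2.39, 2.39, 3.14, 3.14, 3.14, 3.14, 3.14].

INTERFACE

Orientations are given as a rotation vector (axis times angle).
In Python, from bench import get_obs, grab_frame, calibration, hand_in, grip_point_offset gives the robot as it stands.
- The arm moves only by the shell command python3 -m pendant 'ROWS' [OPENING] [FORCE]. ROWS is a JSON object of lists of equal length, an entry for each row: "translation": the shift along the world's x, y, z in units of 25 mm (1.0 is 25 mm), a list of three; "delta_rot": the turn, a rotation vector about the world's x, y, z in units of 5 degrees (1.0 is 5 degrees), a list of three. In form: {"translation": [[dx, dy, dz], ...], "delta_rot": [[rx, ry, rz], ...]}. A call has 1 to 12 rows; each row is the pose to reach, as a shift and turn from the pose commanded when the call began; what a row does not reach only later rows make up. A row lasts 1/8 s, in which the tool goes at most 62.5 mm and 10.7 degrees, less where a joint would pass 70% of its speed; a pose out of reach is approached as far as the arm can. A call with a gripper value outside its range is refused whole. OPENING is the opening, from 0 (shut) to 1 (fully open), set as the call begins (- or left out, the last holds). The fingers move at their own pace and stop on an object; FORCE is the grip in N (left out, the last holds). Time passes only in rows, so rows that repeat a pose let the fingers close. It gives the time, the measured TCP pose, the force, the opening and the grip force at its end, in the units of the state.
- get_obs(): the state, without advancing time (a new reading comes with each control period).
- grab_frame(name): name is "scene" or "top" or "wrist"; returns (picture, depth): 384x512x3 uint8, red, green, blue; 384x512 float32, m along the optical axis (not along the pixel's ray), 0 where there is no reading.
- calibration(name): a dict with "K" (3x3 intrinsics, pixels), "rvec" (rotation vector, rad) and "tvec" (3), from world to camera coordinates, as OpenCV has them. Camera axes: x right, y down, z forward; pixel columns grow to the right and rows downward; lengths in m; the calibration is good to about 2 mm. A picture is of the moment at which its call begins: read the wrist's pose just before it. calibration takes no time and is no camera call; for the wrist camera it gives the pose at the moment of the call.
- hand_in(): hands the job in; it is judged then, once.
The state is a dict: "clock": time; "joints": joint angles; "qvel": joint speeds; "tau": joint torques, N m; "tcp_pos": TCP position; "orientation": TCP orientation; "contact_force": force on the tool from outside, world axes, zero at the start; "moment": the same for the moment, N m; "grip_width": finger opening in m; "gripper_force": force on a finger pad.
Only numpy, scipy, OpenCV 4.12 (cv2) and the standard library are available. Lean on these libraries where they do the work, as an engineer would, in place of code of your own. Each camera call takes 0.05 s, during which the arm holds its last target. There are 200 camera calls.

TASK

Put the four sharpening supplies that lie on or at the edge of the cream bench towel - the green polishing block, the upright white-and-green compound bar, the flat round tin and the dropper bottle - back in the four plywood holders, each in the one whose recess has its shape and size, upright as it stands now and resting flat on the bottom of the recess. Leave the two small black-capped pots standing among them where they are.

Things in the scene. Friction and masses are not known exactly. Their poses are not given: they have to be found in the camera images.
- soap_centre (a point): Green block of polishing compound, 51 x 106 mm, 45 mm high, lying on or at the edge of the cream towel (a like block at the very back of the bench is not meant). Point: its centre, 22.5 mm above its underside. Its own x axis runs across the 51 mm width, y along the 106 mm length, z up. About 0.24 kg.
- bar_centre (a point): Upright bar of compound, white above green, 36 x 50 mm, 73 mm high. Point: its centre, 36.5 mm above its underside. Its own x axis runs across the 36 mm side, y along the 50 mm side, z up. About 0.3 kg.
- tin_centre (a point): Flat round white tin with a closed lid (a dark square label on top, whose corners stand out a little), 64 mm across, 26 mm high, on or at the edge of the cream towel (a like tin at the very back of the bench is not meant). Point: its centre, 13 mm above its underside; z up. About 0.09 kg.
- oiler_centre (a point): Small white oil dropper bottle with a red tip: round body 31 mm across and 53 mm high, with a narrower neck and tip above, 89 mm high in all. Point: on its axis, 40 mm above its underside (still on the body); z up. Light, about 0.03 kg.
- soap_holder_seat (a point): Fixed plywood plate 16 mm thick, 92 x 146 mm, lying flat on the bench, with one 67 x 122 mm rectangular recess, 6 mm deep, lined with grey felt. Point: centre of the recess floor, 10 mm above the bench; the plate's rim is 6 mm above it. Its x axis runs along the 67 mm side, y along the 122 mm side.
- bar_holder_seat (a point): Fixed plywood plate 16 mm thick, 76 x 90 mm, lying flat on the bench, with one 48 x 62 mm rectangular recess, 6 mm deep, lined with grey felt. Point: centre of the recess floor, 10 mm above the bench; the plate's rim is 6 mm above it. Its x axis runs along the 48 mm side, y along the 62 mm side.
- tin_holder_seat (a point): Fixed plywood plate 16 mm thick, 104 x 104 mm, lying flat on the bench, with one round, 80 mm wide recess, 6 mm deep, lined with grey felt. Point: centre of the recess floor, 10 mm above the bench; the plate's rim is 6 mm above it.
- oiler_holder_seat (a point): Fixed plywood plate 16 mm thick, 70 x 70 mm, lying flat on the bench, with one round, 45 mm wide recess, 6 mm deep, lined with grey felt. Point: centre of the recess floor, 10 mm above the bench; the plate's rim is 6 mm above it.
- near_pot_centre (a point): A bystander: small round white pot with a black cap, 38 mm across, 66 mm high, loose, standing upright in the middle of the work, nearer the robot. Point: its centre, 33 mm above its base. To be left standing.
- far_pot_centre (a point): A bystander: small round white pot with a black cap, 38 mm across, 66 mm high, loose, standing upright in the middle of the work, farther from the robot. Point: its centre, 33 mm above its base. To be left standing.
Not all that is in view belongs to the job. What is shaped like the part that bears near_pot_centre but blue or purple is not meant. Leave any turquoise or yellow look-alike of the part that bears oiler_holder_seat alone.

How it is judged:
At the end, for the whole second after the job is handed in: Each supply is upright (0.1 rad), flat on the floor of its own recess (3 mm), its centre within 13 mm of the recess centre, the two oblong ones along their recess (0.35 rad, either way round), released and at rest; both pots still stand within 25 mm of their places (horizontal distance between soap_centre and soap_holder_seat below 0.013 m and z of soap_centre in the frame of soap_holder_seat below 0.0255 m and angle between each of soap_centre, bar_centre, tin_centre, oiler_centre's own z axis and vertical below 0.1 rad and linear speed of each of soap, bar, tin, oiler below 0.02 m/s and contact force between each of soap, bar, tin, oiler and the fingers below 0.05 N and angle between the x axis of soap_centre and the x axis of soap_holder_seat, either way round below 0.35 rad and horizontal distance between bar_centre and bar_holder_seat below 0.013 m and z of bar_centre in the frame of bar_holder_seat below 0.0395 m and angle between the x axis of bar_centre and the x axis of bar_holder_seat, either way round below 0.35 rad and horizontal distance between tin_centre and tin_holder_seat below 0.013 m and z of tin_centre in the frame of tin_holder_seat below 0.016 m and horizontal distance between oiler_centre and oiler_holder_seat below 0.013 m and z of oiler_centre in the frame of oiler_holder_seat below 0.043 m and not (distance of any of near_pot_centre, far_pot_centre from where it was at the start of the episode above 0.025 m or angle between any of near_pot_centre, far_pot_centre's own z axis and vertical above 0.4 rad)); the robot touches nothing.
It fails at once if one of the two black-capped pots among the supplies is moved by more than 25 mm or knocked over (distance of any of near_pot_centre, far_pot_centre from where it was at the start of the episode above 0.025 m or angle between any of near_pot_centre, far_pot_centre's own z axis and vertical above 0.4 rad).
It also fails if it takes over 120 s, if anything falls off the work surface, if the arm or the gripper's body presses on something with over 40 N, if the wrist force passes 120 N, or if a joint passes its speed limit or range.

## Working session

There is one attempt and no reset: what is moved stays moved. The work goes in short steps, Python scripts to look and compute and a shell command to move; the robot and the scene stay as the last step left them, time stands still between calls to the robot, and variables do not carry over. Pictures are saved under pics/ and viewed, at most 14 in all, crops included, and the job is handed in when it is done.

```bash
mkdir -p pics
python3 - <<'E'
from bench import *
import cv2,numpy as np
for n in ("scene","top"):
    p,d=grab_frame(n); cv2.imwrite(f"pics/{n}0.png",cv2.resize(p[:,:,::-1],(800,600),interpolation=cv2.INTER_CUBIC)); np.savez(f"{n}0.npz",p=p,d=d)
    c=calibration(n);print(n,c)
print(get_obs(),grip_point_offset)
E
```

```text
scene {'K': array([[389.60995472,   0.        , 254.47386692],
       [  0.        , 389.60995472, 186.58054146],
       [  0.        ,   0.        ,   1.        ]]), 'rvec': array([ 2.27009168, -0.76478612,  0.29515174]), 'tvec': array([-0.45958161,  0.30073925,  0.95188561])}
top {'K': array([[458.58678659,   0.        , 261.94101785],
       [  0.        , 458.58678659, 191.24058619],
       [  0.        ,   0.        ,   1.        ]]), 'rvec': array([ 2.16926427, -2.16067712,  0.13145774]), 'tvec': array([2.43994113e-04, 6.03014135e-01, 1.33368947e+00])}
{'clock': 0.1, 'joints': array([-1.44908993,  0.4777399 ,  0.02236389,  1.55637386, -0.01154438,
        1.10928035, -0.08311348]), 'qvel': array([-8.92573966e-04, -9.20894347e-04, -4.09607662e-04, -2.93105021e-04,
        1.35636554e-03,  5.99623453e-04, -9.05363398e-05]), 'tau': array([ 4.73720938e-03, -5.97767723e+01,  1.61346082e+00, -2.81960499e+01,
        1.27386401e-02,  5.04227311e-03,  2.56118318e-05]), 'tcp_pos': array([0.15364599, 0.65672412, 0.23039928]), 'orientation': array([-3.60224174e-01, -3.12077092e+00,  2.62415093e-03]), 'contact_force': array([ 0.46010711, -0.11474815,  0.55981622]), 'moment': array([ 0.02922402, -0.02358506, -0.04880481]), 'gripper_force': 0.0, 'grip_width': 0.0856419169398012} -0.0187
```

View pics/scene0.png

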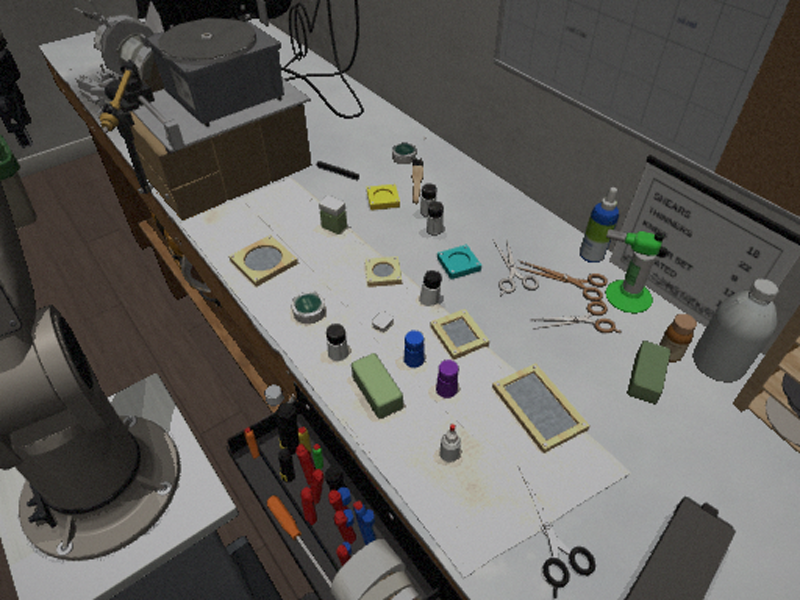

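View pics/top0.png

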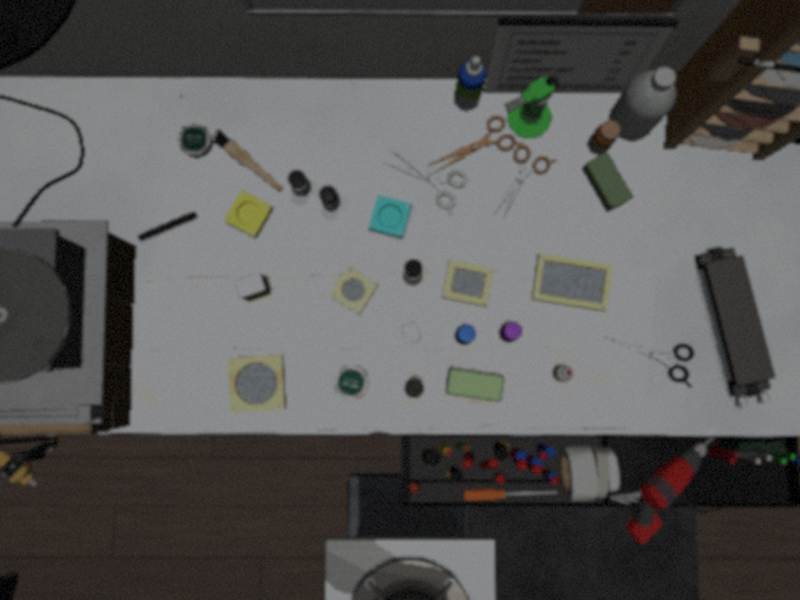

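Candidates (scene pixels):
- Soap: (378,385) on the towel, against the block at the back, (650,372).
- Tin: (308,306), against the one at the back, (404,152).
- Oiler: (450,443).
- Bar: (333,213).
- Pots: (337,342) and (432,288), against blue (414,348), purple (447,378) and the two black-capped pots at the back (430,200)/(435,218).
- Oiler holder: plain (382,270), against turquoise (459,260) and yellow (383,196).

I choose the ones on the towel and the plain holder.

```bash
cat > h.py <<'E'
import numpy as np,cv2
from bench import *
def world(n,p,d,c):
    K=c["K"];R=cv2.Rodrigues(c["rvec"])[0];t=c["tvec"].ravel()
    v,u=np.mgrid[:d.shape[0],:d.shape[1]]
    X=np.stack([(u-K[0,2])/K[0,0]*d,(v-K[1,2])/K[1,1]*d,d],-1)
    return (X-t)@R
def rect(p,c,z,x0,x1,y0,y1,s):   # ortho view on plane z; s px per m; up=+x, right=-y
    w,h=int((y1-y0)*s),int((x1-x0)*s)
    q=np.array([[x1,y1,z],[x1,y0,z],[x0,y0,z],[x0,y1,z]],float)
    uv=cv2.projectPoints(q,c["rvec"],c["tvec"],c["K"],None)[0][:,0].astype(np.float32)
    H=cv2.getPerspectiveTransform(uv,np.float32([[0,0],[w,0],[w,h],[0,h]]))
    return cv2.warpPerspective(p,H,(w,h),flags=cv2.INTER_CUBIC)
E
python3 - <<'E'
from h import *
f=np.load("top0.npz");c=calibration("top");W=world("top",f["p"],f["d"],c)
z=W[...,2]; ok=(f["d"]>0)
print("bench z",np.median(z[150:270,150:420]))
for lo,hi in((0.006,0.2),(0.02,0.2)):
  m=((z>lo)&(z<hi)&ok&(W[...,0]>.38)&(W[...,0]<.85)&(abs(W[...,1])<.5)).astype(np.uint8)
  n,l,s,ce=cv2.connectedComponentsWithStats(m)
  for i in range(1,n):
    if s[i,4]<25: continue
    k=l==i; top=np.percentile(z[k],90)
    if hi==0.2 and lo<.01: kk=k
    else: kk=k&(z>top-.008)
    r=cv2.minAreaRect(W[kk][:,:2].astype(np.float32)*1000)
    print(lo,ce[i].round(),s[i,4],"top",round(top,3),"rect",np.round(r[0],1),np.round(r[1],0),round(r[2],1),"mean",(W[kk][:,:2].mean(0)*1000).round(1))
im=rect(f["p"],c,0.016,.38,.76,-.36,.36,1100)
cv2.imwrite("pics/r0.png",np.clip(im[:,:,::-1].astype(float)*1.3,0,255))
E
```

```text
bench z 0.0022278106048348283
0.006 [190. 117.] 168 top 0.069 rect [828.4 219.3] [32. 34.] 85.7 mean [825.  218.1]
0.006 [390. 121.] 457 top 0.044 rect [ 826.6 -389.2] [79. 53.] 29.0 mean [ 818.4 -385.6]
0.006 [174. 117.] 47 top 0.012 rect [838.7 278.2] [48. 14.] 53.4 mean [836.5 275.9]
0.006 [210. 126.] 160 top 0.068 rect [798.5 159.6] [33. 33.] 1.9 mean [795.4 159.2]
0.006 [158. 136.] 471 top 0.016 rect [774.3 322.6] [71. 70.] 61.7 mean [774.1 322.8]
0.006 [249. 138.] 455 top 0.015 rect [769.9  43.5] [70. 73.] 75.1 mean [769.6  43.7]
0.006 [111. 142.] 106 top 0.014 rect [756.8 464.8] [14. 83.] 26.0 mean [756.1 464.8]
0.006 [366. 180.] 1404 top 0.018 rect [ 638.  -314.9] [173.  98.] 81.6 mean [ 640.  -313.7]
0.006 [264. 174.] 183 top 0.068 rect [652.3  -4. ] [46. 39.] 44.5 mean [652.2  -1.8]
0.006 [299. 181.] 729 top 0.018 rect [ 636.5 -109.4] [102.  78.] 78.0 mean [ 637.8 -110. ]
0.006 [225. 186.] 547 top 0.019 rect [621.9 116.5] [94. 75.] 60.4 mean [622.4 113.8]
0.006 [162. 184.] 316 top 0.075 rect [623.7 302.7] [82. 47.] 87.2 mean [621.8 296.9]
0.006 [262. 213.] 120 top 0.019 rec
[... 1101 characters left out ...]
75 top 0.075 rect [623.4 301.9] [34. 49.] 19.6 mean [623.2 301.7]
0.02 [326. 212.] 137 top 0.069 rect [ 541.7 -188.1] [32. 32.] 34.1 mean [ 541.3 -187.9]
0.02 [297. 214.] 128 top 0.07 rect [ 534.9 -102. ] [32. 29.] 0.3 mean [ 535.5 -102. ]
0.02 [224. 245.] 361 top 0.03 rect [444.8 115.9] [62. 62.] 0.4 mean [444.1 115.2]
0.02 [360. 239.] 103 top 0.071 rect [ 463.1 -284.5] [14. 13.] 22.2 mean [ 463.7 -285.4]
0.02 [303. 246.] 610 top 0.047 rect [ 440.9 -119. ] [104.  49.] 82.0 mean [ 441.1 -118.4]
0.02 [264. 248.] 117 top 0.069 rect [433.8  -5.2] [31. 32.] 0.2 mean [434.5  -4.9][ WARN:0@0.397] global loadsave.cpp:1063 imwrite_ Unsupported depth image for selected encoder is fallbacked to CV_8U.
```

View pics/r0.png

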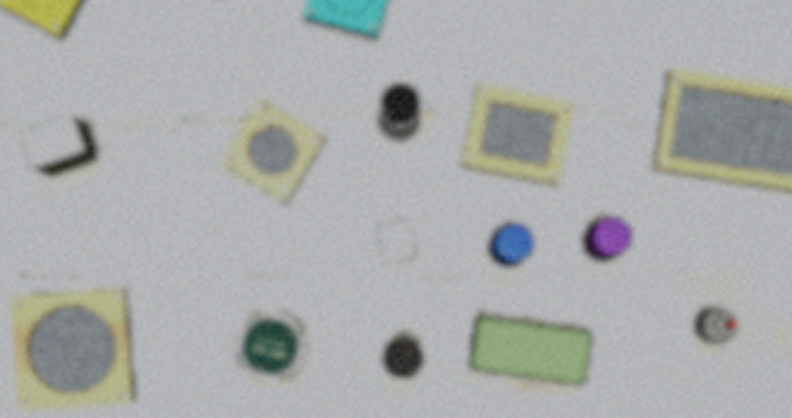

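```bash
python3 -m pendant '{"translation":[[1.5,-2,0.8],[3,-4,1.6],[4.4,-6.2,2],[5.8,-8.3,2],[6.8,-10.4,2],[7.8,-12.5,2],[8.8,-14.6,2],[9.8,-16.7,2],[10.7,-18.8,1.5],[11.6,-20.8,1],[11.6,-21.7,0.5],[11.6,-21.7,0.5]],"delta_rot":[[0,0,-1],[0,0,-2],[0,0,-3.5],[0,0,-5],[0,0,-6.5],[0,0,-8],[0,0,-9.5],[0,0,-11],[0,0,-12.5],[0,0,-14],[0,0,-15.4],[0,0,-15.4]]}' 1 40
python3 - <<'E'
from h import *
o=get_obs();p,d=grab_frame("wrist");c=calibration("wrist");np.savez("w1.npz",p=p,d=d,**c)
print(o["joints"].round(2),o["tcp_pos"],o["orientation"])
cv2.imwrite("pics/w1.png",cv2.resize(p[:,:,::-1],(700,525)))
E
```

```text
clock: 1.6
tcp_pos: [0.443, 0.1128, 0.243]
orientation: [-2.228, -2.214, 0.004]
contact_force: [0.2, 0.8, 0.6]
grip_width: 0.0857
gripper_force: 0.0
[-0.87  0.1   0.53  2.07 -0.06  1.   -0.32] [0.44297231 0.11279994 0.24295171] [-2.22759638 -2.21419177  0.00365903]
```

View pics/w1.png

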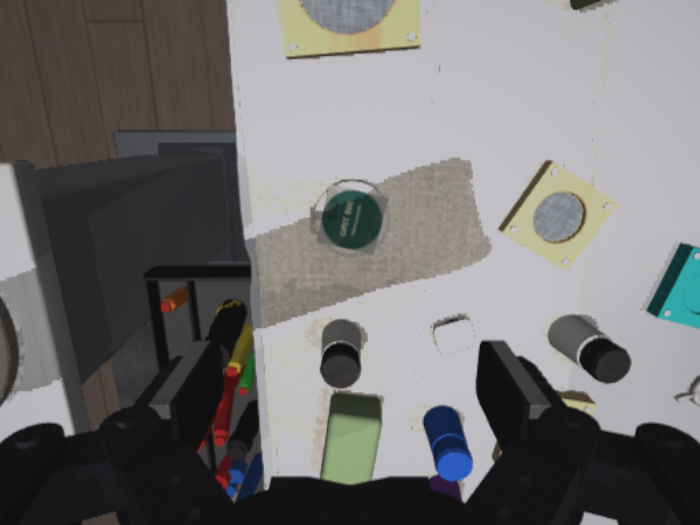

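```bash
cat >> h.py <<'E'
def blobs(p,d,c,lo,hi,box,dz=.008,mn=60):
    W=world("",p,d,c);z=W[...,2];x0,x1,y0,y1=box
    m=((z>lo)&(z<hi)&(d>0)&(W[...,0]>x0)&(W[...,0]<x1)&(W[...,1]>y0)&(W[...,1]<y1)).astype(np.uint8)
    n,l,s,ce=cv2.connectedComponentsWithStats(m)
    for i in range(1,n):
        if s[i,4]<mn: continue
        k=l==i; top=np.percentile(z[k],95); q=W[k&(z>top-dz)][:,:2].astype(np.float32)*1000
        r=cv2.minAreaRect(q);print(s[i,4],"top",round(top*1000,1),"rect",np.round(r[0],1),np.round(r[1],1),round(r[2],1),"circ",np.round(cv2.minEnclosingCircle(q)[0],1),"mean",q.mean(0).round(1))
E
python3 - <<'E'
from h import *
f=np.load("w1.npz");c=dict(K=f["K"],rvec=f["rvec"],tvec=f["tvec"])
print(np.median(world("",f["p"],f["d"],c)[100:160,200:300,2]))
blobs(f["p"],f["d"],c,.008,.1,(.37,.75,-.1,.35))
E
```

```text
0.002219567564912323
3847 top 17.3 rect [444.4 264.9] [104.   38.6] 4.2 circ [444.4 265.3] mean [442.6 263.1]
75 top 28.8 rect [619.6 277.2] [10.6  2.3] 1.4 circ [619.6 278.3] mean [617.2 277. ]
3694 top 17.3 rect [623.6 115.7] [70.1 71.3] 59.7 circ [623.8 115.7] mean [623.3 116.9]
2483 top 27.8 rect [446.  116.5] [63.1 63.2] 89.1 circ [445.7 116.5] mean [445.5 117.3]
719 top 14.3 rect [747.3  52.5] [70.1 22.7] 75.3 circ [747.1  52.7] mean [741.3  48.5]
1695 top 66.7 rect [660.6   1.8] [32.6 33.6] 83.1 circ [660.6   0.9] mean [658.4   2.7]
603 top 17.2 rect [541.5   3. ] [35.9 30.9] 18.4 circ [541.4   2.9] mean [541.3   3.7]
1235 top 66.9 rect [435.6  -2.9] [33.1 32.3] 49.7 circ [435.6  -2.9] mean [435.8  -1.3]
1477 top 45.0 rect [447.5 -84.2] [38.1 49.8] 82.2 circ [446.4 -85.5] mean [446.5 -80.9]
213 top 17.1 rect [667.1 -72. ] [13.3 36.3] 75.3 circ [667.3 -72. ] mean [670.  -70.4]
1067 top 66.6 rect [537.2 -91.2] [17.5 33.3] 89.6 circ [537.2 -97.1] mean [536.3 -91. ]
```

```bash
python3 -m pendant '{"translation":[[0.05,0.1,-2],[0.05,0.1,-4],[0.05,0.1,-6],[0.05,0.1,-7.5],[0.05,0.1,-8.6],[0.05,0.1,-9.2],[0.05,0.1,-9.6],[0.05,0.1,-9.6]],"delta_rot":[[0,0,-1],[0,0,-2],[0,0,-2],[0,0,-2],[0,0,-2],[0,0,-2],[0,0,-2],[0,0,-2]]}' 1 40
python3 -m pendant '{"translation":[[0,0,0],[0,0,0],[0,0,0],[0,0,0],[0,0,0],[0,0,0]],"delta_rot":[[0,0,0],[0,0,0],[0,0,0],[0,0,0],[0,0,0],[0,0,0]]}' 0 40
```

```text
clock: 2.65
tcp_pos: [0.4451, 0.1178, 0.0039]
orientation: [-2.408, -2.017, -0.0]
contact_force: [0.5, -0.4, 0.8]
grip_width: 0.0854
gripper_force: 0.0
clock: 3.4
tcp_pos: [0.4456, 0.1176, 0.005]
orientation: [-2.41, -2.016, -0.003]
contact_force: [-1.4, -0.6, 8.4]
grip_width: 0.063
gripper_force: 41.5
```

```bash
python3 -m pendant '{"translation":[[0,0,0],[0,0,0],[0,0,0.2],[0,0,0.4],[0,0,0.4]],"delta_rot":[[0,0,0],[0,0,0],[0,0,0],[0,0,0],[0,0,0]]}' 1 40
python3 -m pendant '{"translation":[[0,0,0],[0,0,0],[0,0,0],[0,0,0],[0,0,0],[0,0,0]],"delta_rot":[[0,0,0],[0,0,0],[0,0,0],[0,0,0],[0,0,0],[0,0,0]]}' 0 40
```

```text
clock: 4.03
tcp_pos: [0.4454, 0.1174, 0.0143]
orientation: [2.409, 2.016, 0.001]
contact_force: [0.6, -0.2, 0.2]
grip_width: 0.0854
gripper_force: 0.0
clock: 4.78
tcp_pos: [0.445, 0.1173, 0.0143]
orientation: [-2.409, -2.015, -0.0]
contact_force: [-2.8, 0.4, 12.2]
grip_width: 0.062
gripper_force: 40.6
```

```bash
python3 -m pendant '{"translation":[[0,0,1],[0,0,2],[0,0,3],[0,1.5,3.5],[0,3,3.5],[0,4.5,3.5],[0,6,3.5],[-0.04,7.2,3.5],[-0.04,7.2,3],[-0.04,7.2,2.5],[-0.04,7.2,2.5]],"delta_rot":[[0,0,0],[0,0,0],[0,0,0],[0,0,0],[0,0,0],[0,0,0],[0,0,0],[0,0,0],[0,0,0],[0,0,0],[0,0,0]]}' 0 40
python3 - <<'E'
from h import *
o=get_obs();print(o["tcp_pos"],o["contact_force"])
p,d=grab_frame("wrist");c=calibration("wrist");cv2.imwrite("pics/w2.png",cv2.resize(p[:,:,::-1],(600,450)))
p,d=grab_frame("top");c=calibration("top")
blobs(p,d,c,.008,.06,(.38,.5,.2,.4))
E
```

```text
clock: 6.15
tcp_pos: [0.4432, 0.2952, 0.0749]
orientation: [2.411, 2.013, -0.005]
contact_force: [-0.3, -0.4, -1.3]
grip_width: 0.062
gripper_force: 44.4
[0.4432361  0.29515248 0.07491687] [-0.27939157 -0.35707765 -1.33839951]
491 top 20.0 rect [442.9 285. ] [104.   81.8] 3.9 circ [442.6 286. ] mean [439.2 267.1]
```

View pics/w2.png

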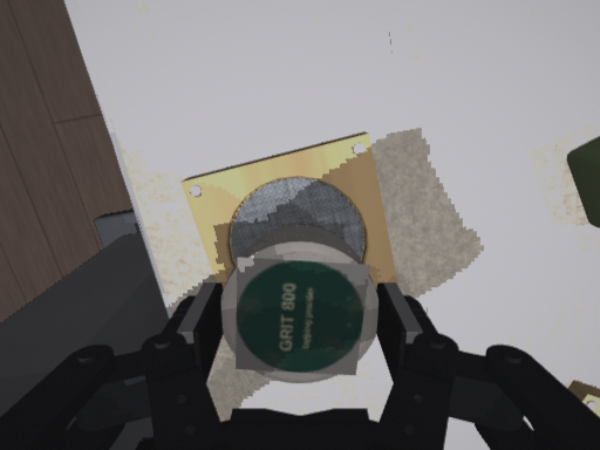

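```bash
cat >> h.py <<'E'
def px(c,u,v,z):
    K=c["K"];R=cv2.Rodrigues(c["rvec"])[0];t=np.ravel(c["tvec"])
    r=R.T@np.linalg.inv(K)@[u,v,1];o=-R.T@t
    return o+r*(z-o[2])/r[2]
E
python3 - <<'E'
from h import *
c=calibration("wrist");s=512/600
a,b=px(c,184*s,181*s,.016),px(c,367*s,134*s,.016);e=(b-a)[:2];print(a,b,np.linalg.norm(e))
n=np.array([e[1],-e[0]])/np.linalg.norm(e);print("centre",(a+b)[:2]/2+.052*n)
for q in((231,240),(366,232),(300,177)):print(px(c,q[0]*s,q[1]*s,.016))
f=np.load("w1.npz");c=dict(K=f["K"],rvec=f["rvec"],tvec=f["tvec"]);s=512/700
a,b=px(c,288*s,57*s,.016),px(c,420*s,46*s,.016);e=(b-a)[:2];n=np.array([-e[1],e[0]])/np.linalg.norm(e);print(np.linalg.norm(e),"centre",(a+b)[:2]/2+.052*n)
E
```

```text
[0.38934494 0.34435957 0.016     ] [0.49052873 0.35145049 0.016     ] 0.10143195283441378
centre [0.44357206 0.29603225]
[0.40665927 0.30658273 0.016     ]
[0.48322759 0.29768075 0.016     ]
[0.45190857 0.33531035 0.016     ]
0.10181050615805995 centre [0.44328801 0.29692414]
```

```bash
python3 -m pendant '{"translation":[[0,0.05,-0.8],[0,0.05,-1.5],[0,0.05,-1.8],[0,0.05,-1.95],[0,0.05,-1.95]],"delta_rot":[[0,0,0],[0,0,0],[0,0,0],[0,0,0],[0,0,0]]}' 0 40
python3 -m pendant '{"translation":[[0,0,0],[0,0,0],[0,0,0.3],[0,0,1.5],[0,0,3],[0,0,5],[0,0,7]],"delta_rot":[[0,0,0],[0,0,0],[0,0,0],[0,0,0],[0,0,0],[0,0,0],[0,0,0]]}' 1 40
python3 - <<'E'
from h import *
o=get_obs();print(o["tcp_pos"],o["joints"].round(2))
p,d=grab_frame("wrist");c=calibration("wrist");cv2.imwrite("pics/w3.png",cv2.resize(p[:,:,::-1],(600,450)))
np.savez("w3.npz",p=p,d=d,**c)
blobs(p,d,c,.022,.1,(.37,.75,-.1,.45))
E
```

```text
clock: 6.88
tcp_pos: [0.4441, 0.2985, 0.0276]
orientation: [2.41, 2.016, 0.0]
contact_force: [-0.3, -0.3, -0.8]
grip_width: 0.0621
gripper_force: 44.4
clock: 7.75
tcp_pos: [0.4439, 0.2982, 0.2046]
orientation: [2.41, 2.015, 0.0]
contact_force: [0.7, 1.3, -0.3]
grip_width: 0.0852
gripper_force: 0.0
[0.4438552  0.29822188 0.20459332] [-1.16  0.3   0.55  1.95 -0.19  0.94 -0.69]
4062 top 80.7 rect [627.2 304.5] [34.7 49.9] 19.9 circ [627.6 304.5] mean [625.6 305.6]
667 top 23.5 rect [462.  333.1] [68.3 37.6] 3.9 circ [461.4 338.4] mean [472.1 340.5]
3215 top 43.4 rect [448.7 298.3] [63.9 63.6] 60.3 circ [448.1 297.9] mean [448.8 299.4]
63 top 23.2 rect [490.4 268.4] [25.5 14.8] 41.0 circ [488.1 270.7] mean [491.4 272.1]
147 top 23.2 rect [654.4 127.2] [23.1 33.5] 57.1 circ [654.4 126.6] mean [658.2 126.8]
```

View pics/w3.png

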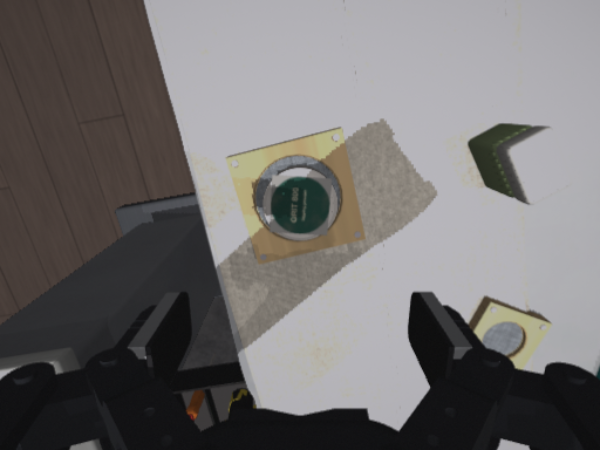

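```bash
python3 -m pendant '{"translation":[[2,0,0],[4,0,0],[6,0.1,0],[7.24,0.2,0],[7.24,0.2,0],[7.24,0.2,0],[7.24,0.2,0]],"delta_rot":[[0,0,2],[0,0,4],[0,0,6],[0,0,6],[0,0,6],[0,0,6],[0,0,6]]}' 1 40
python3 - <<'E'
from h import *
o=get_obs();print(o["tcp_pos"],o["joints"].round(2))
p,d=grab_frame("wrist");c=calibration("wrist")
blobs(p,d,c,.008,.1,(.37,.75,-.1,.45))
E
```

```text
clock: 8.68
tcp_pos: [0.6238, 0.304, 0.2027]
orientation: [-1.804, -2.571, 0.0]
contact_force: [0.5, 0.5, -0.2]
grip_width: 0.0851
gripper_force: 0.0
[0.62384673 0.30396997 0.20273612] [-0.83  0.56  0.42  1.55 -0.25  1.08  0.01]
11306 top 36.7 rect [444.4 295.5] [64.  64.5] 81.6 circ [444.3 295.5] mean [445.5 296.7]
2456 top 73.3 rect [623.9 301.9] [34.8 49.8] 19.1 circ [623.9 301.5] mean [623.3 303.2]
581 top 13.7 rect [738.9 323. ] [22.2 53.6] 0.0 circ [749.5 323. ] mean [741.9 319.7]
3035 top 16.3 rect [623.4 112.7] [72.5 71.6] 59.3 circ [622.9 113.1] mean [623.  114.6]
```

```bash
python3 -m pendant '{"translation":[[0,-0.08,-2],[0,-0.08,-4],[0,-0.08,-5.5],[0,-0.08,-6.4],[0,-0.08,-6.8],[0,-0.08,-6.8]],"delta_rot":[[0,0,0],[0,0,0],[0,0,0],[0,0,0],[0,0,0],[0,0,0]]}' 1 40
python3 -m pendant '{"translation":[[0,0,0],[0,0,0],[0,0,0],[0,0,0],[0,0,0],[0,0,0]],"delta_rot":[[0,0,0],[0,0,0],[0,0,0],[0,0,0],[0,0,0],[0,0,0]]}' 0 50
```

```text
clock: 9.48
tcp_pos: [0.6253, 0.3017, 0.033]
orientation: [1.805, 2.571, 0.001]
contact_force: [0.9, -0.6, 0.7]
grip_width: 0.0851
gripper_force: 0.0
clock: 10.22
tcp_pos: [0.6251, 0.3017, 0.0334]
orientation: [-1.806, -2.571, -0.001]
contact_force: [-1.9, -0.5, 5.7]
grip_width: 0.0343
gripper_force: 52.1
```

```bash
python3 -m pendant '{"translation":[[0,0,1.5],[0,0,3.5],[0,-1.5,5],[0,-3.5,5.2],[0,-5.5,5.2],[0,-7.5,5.2],[0,-9.5,5.2],[0,-11.5,5.2],[0.2,-13.5,5.2],[0.4,-15.5,5],[0.5,-16.5,4],[0.5,-16.5,3.5]],"delta_rot":[[0,0,0],[0,0,0],[0,0,-0.5],[0,0,-1],[0,0,-2],[0,0,-3],[0,0,-4],[0,0,-5],[0,0,-6],[0,0,-6],[0,0,-6],[0,0,-6]]}' 0 50
python3 -m pendant '{"translation":[[0,0,0],[0,0,0]],"delta_rot":[[0,0,0],[0,0,0]]}' 0 50
python3 - <<'E'
from h import *
o=get_obs();print(o["tcp_pos"],o["joints"].round(2))
p,d=grab_frame("wrist");c=calibration("wrist");np.savez("w4.npz",p=p,d=d,**c);cv2.imwrite("pics/w4.png",cv2.resize(p[:,:,::-1],(800,600)))
E
```

```text
clock: 11.72
tcp_pos: [0.636, -0.1142, 0.1186]
orientation: [-2.414, -2.01, 0.004]
contact_force: [0.5, 0.5, -3.7]
grip_width: 0.0347
gripper_force: 51.4
clock: 11.98
tcp_pos: [0.638, -0.1092, 0.1204]
orientation: [-2.407, -2.018, -0.001]
contact_force: [0.6, 0.0, -3.0]
grip_width: 0.0348
gripper_force: 51.3
[ 0.63804636 -0.10923797  0.12040525] [-0.31  0.61  0.55  1.75 -0.39  0.9   0.23]
```

View pics/w4.png

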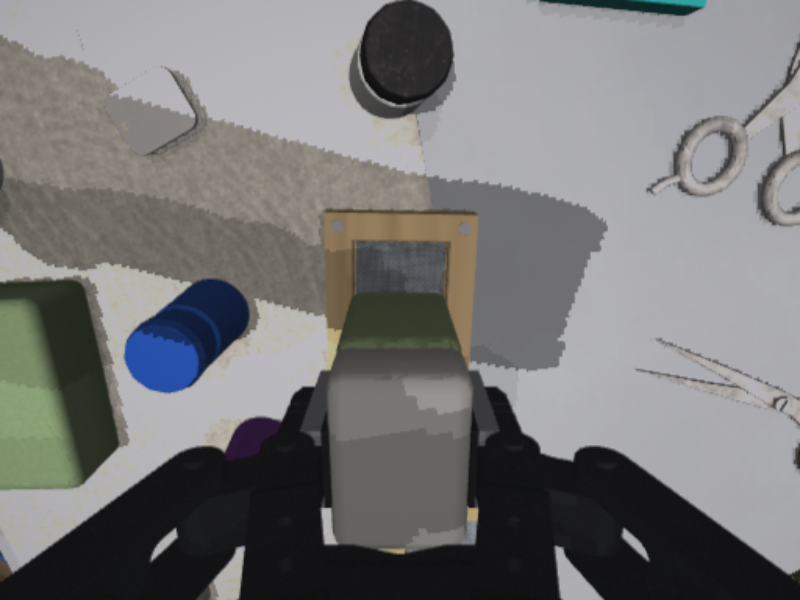

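Run:
```python
from h import *
f=np.load("w4.npz");c=dict(K=f["K"],rvec=f["rvec"],tvec=f["tvec"]);s=512/800
for A,B,z,h in (((325,211),(478,214),.016,.045),((354,241),(448,241),.016,.031),((347,293),(453,293),.087,.025)):
    a,b=px(c,A[0]*s,A[1]*s,z)[:2],px(c,B[0]*s,B[1]*s,z)[:2];e=b-a;L=np.linalg.norm(e)
    print(L,np.degrees(np.arctan2(e[1],e[0])),(a+b)/2+h*np.array([e[1],-e[0]])/L)
```

```text
0.07502309392807863 -11.124697971423545 [ 0.63877247 -0.11074189]
0.046871114624519615 -10.01247952060213 [ 0.63935218 -0.11097142]
0.03885862244898841 -10.01950395514591 [ 0.63865889 -0.11082196]
```

```bash
python3 -m pendant '{"translation":[[0,-0.04,-1],[0,-0.04,-2],[0,-0.04,-2.6],[0,-0.04,-2.9],[0,-0.04,-3.05],[0,-0.04,-3.05]],"delta_rot":[[0,0,0],[0,0,0],[0,0,0],[0,0,0],[0,0,0],[0,0,0]]}' 0 50
python3 -m pendant '{"translation":[[0,0,0],[0,0,0],[0,0,0],[0,0,0.5],[0,0,2],[0,0,4],[0,0,6],[0,0,6],[0,0,6]],"delta_rot":[[0,0,0],[0,0,0],[0,0,0],[0,0,0],[0,0,0],[0,0,0],[0,0,0],[0,0,0],[0,0,0]]}' 1 40
python3 - <<'E'
from h import *
o=get_obs();print(o["tcp_pos"],o["joints"].round(2))
p,d=grab_frame("wrist");c=calibration("wrist")
blobs(p,d,c,.008,.1,(.37,.75,-.45,.1))
E
```

```text
clock: 12.78
tcp_pos: [0.6378, -0.112, 0.0442]
orientation: [2.409, 2.016, 0.001]
contact_force: [-0.6, 0.3, -2.5]
grip_width: 0.0343
gripper_force: 51.4
clock: 13.9
tcp_pos: [0.6373, -0.1117, 0.194]
orientation: [-2.409, -2.016, -0.001]
contact_force: [0.7, -0.0, -0.9]
grip_width: 0.0855
gripper_force: 0.0
[ 0.63725653 -0.11173436  0.19401208] [-0.35  0.52  0.6   1.69 -0.34  1.03  0.19]
422 top 12.6 rect [739.6  21. ] [13.5 24.1] 74.3 circ [739.4  19.9] mean [738.9  20.5]
1981 top 65.5 rect [659.1  -3. ] [33.3 33.1] 32.3 circ [659.1  -2.9] mean [659.1  -3.1]
1280 top 15.7 rect [539.8   0. ] [36.8 30. ] 17.1 circ [5.398e+02 1.000e-01] mean [5.402e+02 2.000e-01]
1935 top 64.8 rect [445.7 -10.3] [30.9 11.2] 70.8 circ [440.8  -8.7] mean [446.6 -10.3]
6449 top 82.0 rect [ 637.5 -110.9] [49.3 35. ] 79.4 circ [ 637.2 -111.1] mean [ 637.8 -109.5]
6683 top 43.8 rect [ 440.9 -120.2] [105.2  50.9] 82.2 circ [ 441.5 -120.2] mean [ 444.  -116.6]
1867 top 65.7 rect [ 536.2 -102.9] [33.1 33.1] 68.6 circ [ 535.7 -103. ] mean [ 537.1 -102. ]
1609 top 65.5 rect [ 544.9 -189. ] [32.5 26.7] 80.3 circ [ 541.8 -188.9] mean [ 544.9 -187.4]
5332 top 15.1 rect [ 642.7 -299.8] [120.5  92.1] 81.1 circ [ 642.2 -300.2] mean [ 644.4 -291.8]
120 top 24.6 rect [ 477.  -286.3] [ 3.9 18.5] 8.9 circ [ 475.3 -286.5] mean [ 477.  -283.8]
```

```bash
python3 -m pendant '{"translation":[[-2,-0.1,0],[-4,-0.2,0],[-6,-0.31,0],[-7.85,-0.31,0],[-7.85,-0.31,-1.5],[-7.85,-0.31,-3.5],[-7.85,-0.31,-5.3],[-7.85,-0.31,-6.5],[-7.85,-0.31,-6.96],[-7.85,-0.31,-6.96]],"delta_rot":[[0,0,0],[0,0,0.2],[0,0,0.4],[0,0,0.5],[0,0,0.5],[0,0,0.5],[0,0,0.5],[0,0,0.5],[0,0,0.5],[0,0,0.5]]}' 1 40
python3 -m pendant '{"translation":[[0,0,0],[0,0,0],[0,0,0],[0,0,0],[0,0,0],[0,0,0]],"delta_rot":[[0,0,0],[0,0,0],[0,0,0],[0,0,0],[0,0,0],[0,0,0]]}' 0 50
```

```text
clock: 15.2
tcp_pos: [0.4405, -0.1198, 0.0193]
orientation: [-2.364, -2.067, 0.002]
contact_force: [-0.2, -0.0, -0.2]
grip_width: 0.0853
gripper_force: 0.0
clock: 15.95
tcp_pos: [0.4418, -0.1197, 0.021]
orientation: [2.365, 2.067, 0.003]
contact_force: [-3.0, 0.8, 10.4]
grip_width: 0.0483
gripper_force: 50.8
```

```bash
python3 -m pendant '{"translation":[[0,0,1.5],[0,0,3.5],[0,0,5],[1.3,-1.3,5],[2.6,-2.6,5],[3.9,-3.9,5],[5.2,-5.2,5],[6.5,-6.5,5],[7.9,-7.75,4.5],[7.9,-7.75,4],[7.9,-7.75,4],[7.9,-7.75,4]],"delta_rot":[[0,0,0],[0,0,0],[0,0,0],[0,0,0],[0,0,0],[0,0,0],[0,0,-0.1],[0,0,-0.2],[0,0,-0.2],[0,0,-0.2],[0,0,-0.2],[0,0,-0.2]]}' 0 50
python3 - <<'E'
from h import *
o=get_obs();print(o["tcp_pos"],o["joints"].round(2))
p,d=grab_frame("wrist");c=calibration("wrist");np.savez("w5.npz",p=p,d=d,**c);cv2.imwrite("pics/w5.png",cv2.resize(p[:,:,::-1],(800,600)))
E
```

```text
clock: 17.45
tcp_pos: [0.6383, -0.3125, 0.1203]
orientation: [-2.382, -2.047, -0.001]
contact_force: [0.2, -0.1, -2.2]
grip_width: 0.0476
gripper_force: 55.0
[ 0.6383113  -0.3124546   0.12025989] [-0.01  0.71  0.59  1.58 -0.46  0.99  0.57]
```

View pics/w5.png

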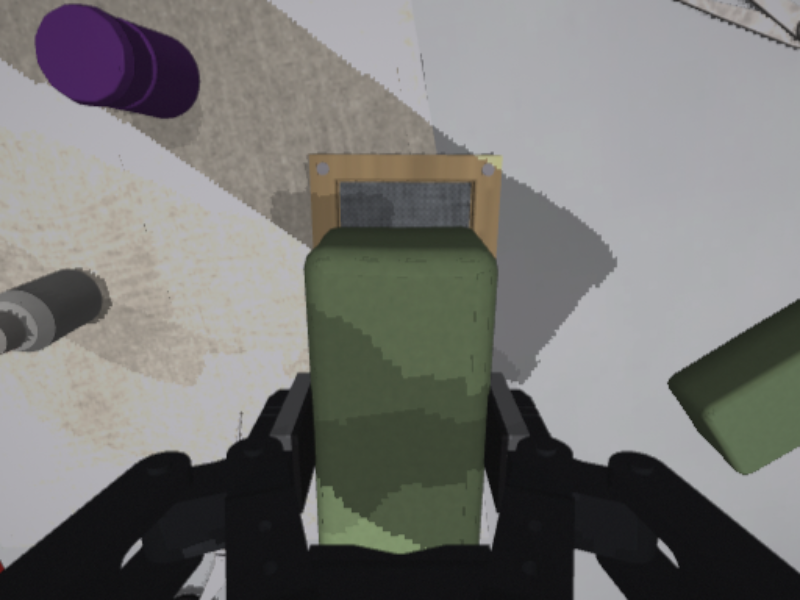

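The soap hangs aligned over its plate: far plate edge (307,155)–(501,155), far recess edge (338,181)–(474,181), soap far bottom edge about (325,228)–(478,228).

Run:
```python
from h import *
f=np.load("w5.npz");c=dict(K=f["K"],rvec=f["rvec"],tvec=f["tvec"]);s=512/800
for A,B,z,h in (((307,155),(501,155),.016,.073),((338,181),(474,181),.016,.061),((325,228),(478,228),.099,.053)):
    a,b=px(c,A[0]*s,A[1]*s,z)[:2],px(c,B[0]*s,B[1]*s,z)[:2];e=b-a;L=np.linalg.norm(e)
    print(L,np.degrees(np.arctan2(e[1],e[0])),(a+b)/2+h*np.array([e[1],-e[0]])/L)
```

```text
0.09194882830218595 -8.587671881378336 [ 0.64097374 -0.31506769]
0.06543148016878156 -8.589424654481341 [ 0.64195324 -0.31523447]
0.050207109722011325 -8.592731061244603 [ 0.6391883  -0.31614002]
```

```bash
python3 -m pendant '{"translation":[[0.08,0.03,-1],[0.08,0.03,-2],[0.08,0.03,-2.8],[0.08,0.03,-3.3],[0.08,0.03,-3.54],[0.08,0.03,-3.54]],"delta_rot":[[0,0,0],[0,0,0],[0,0,0],[0,0,0],[0,0,0],[0,0,0]]}' 0 50
python3 -m pendant '{"translation":[[0,0,0],[0,0,0],[0,0,0],[0,0,0.5],[0,0,2],[0,0,4],[0,0,6.5],[0,0,6.5],[0,0,6.5]],"delta_rot":[[0,0,0],[0,0,0],[0,0,0],[0,0,0],[0,0,0],[0,0,0],[0,0,0],[0,0,0],[0,0,0]]}' 1 40
python3 - <<'E'
from h import *
o=get_obs();print(o["tcp_pos"],o["joints"].round(2))
p,d=grab_frame("wrist");c=calibration("wrist")
blobs(p,d,c,.008,.1,(.37,.75,-.45,.1))
E
```

```text
clock: 18.25
tcp_pos: [0.6411, -0.3132, 0.0318]
orientation: [2.382, 2.046, 0.001]
contact_force: [0.9, -0.5, -1.7]
grip_width: 0.0476
gripper_force: 55.1
clock: 19.38
tcp_pos: [0.6407, -0.3126, 0.1945]
orientation: [2.383, 2.047, 0.001]
contact_force: [0.3, 0.3, -0.3]
grip_width: 0.0852
gripper_force: 0.0
[ 0.64074712 -0.31256837  0.19448992] [-0.04  0.65  0.64  1.52 -0.41  1.11  0.54]
137 top 15.0 rect [ 638.7 -155.9] [ 1.6 55.1] 79.3 circ [ 638.7 -156.1] mean [ 645.2 -157.4]
2514 top 65.7 rect [ 541.6 -189.6] [33.1 33.1] 16.7 circ [ 541.3 -189.4] mean [ 542.6 -189.8]
11781 top 53.0 rect [ 640.7 -312.7] [104.2  50. ] 81.3 circ [ 640.1 -313.1] mean [ 641.1 -309.4]
1637 top 84.3 rect [ 463.7 -288.8] [7.4 7.8] 47.7 circ [ 463.8 -289. ] mean [ 464.6 -288.5]
```

```bash
python3 -m pendant '{"translation":[[-2,0.3,0],[-4,0.6,0],[-6,1,0],[-7.07,1,0],[-7.07,1,0],[-7.07,1,0]],"delta_rot":[[0,0,0],[0,0,0],[0,0,0],[0,0,0],[0,0,0],[0,0,0]]}' 1 20
python3 - <<'E'
from h import *
o=get_obs();print(o["tcp_pos"],o["joints"].round(2))
p,d=grab_frame("wrist");c=calibration("wrist");cv2.imwrite("pics/w6.png",cv2.resize(p[:,:,::-1],(600,450)))
blobs(p,d,c,.02,.1,(.4,.52,-.35,-.22),dz=.03)
E
```

```text
clock: 20.18
tcp_pos: [0.4647, -0.2873, 0.1933]
orientation: [-2.382, -2.048, 0.0]
contact_force: [-0.0, 0.3, -1.0]
grip_width: 0.0853
gripper_force: 0.0
[ 0.46469194 -0.28733091  0.19332631] [-0.12  0.37  0.71  1.94 -0.3   0.94  0.58]
969 top 87.1 rect [ 464.4 -287.7] [15.2 17.1] 81.0 circ [ 464.2 -288.6] mean [ 464.4 -286.5]
```

View pics/w6.png

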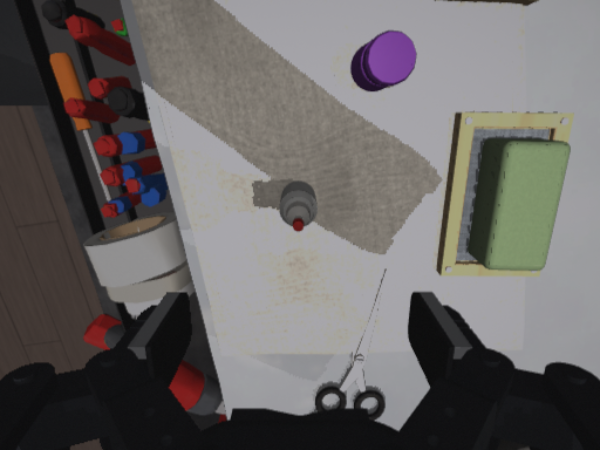

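Bottle at (298,205), soap seated in its plate at (525,205). Centred; descend and grip.

```bash
python3 -m pendant '{"translation":[[0,-0.02,-1.5],[0,-0.02,-3.5],[0,-0.02,-5],[0,-0.02,-6.2],[0,-0.02,-6.8],[0,-0.02,-6.8]],"delta_rot":[[0,0,0],[0,0,0],[0,0,0],[0,0,0],[0,0,0],[0,0,0]]}' 1 20
python3 -m pendant '{"translation":[[0,0,0],[0,0,0],[0,0,0],[0,0,0],[0,0,0],[0,0,0],[0,0,0],[0,0,0]],"delta_rot":[[0,0,0],[0,0,0],[0,0,0],[0,0,0],[0,0,0],[0,0,0],[0,0,0],[0,0,0]]}' 0 20
```

```text
clock: 20.98
tcp_pos: [0.464, -0.2881, 0.023]
orientation: [-2.382, -2.047, 0.001]
contact_force: [-0.1, -0.0, -0.6]
grip_width: 0.0855
gripper_force: 0.0
clock: 21.98
tcp_pos: [0.4644, -0.2884, 0.0245]
orientation: [2.382, 2.047, 0.001]
contact_force: [-1.2, 1.6, 6.7]
grip_width: 0.0298
gripper_force: 22.2
```

```bash
python3 -m pendant '{"translation":[[0,0,1.5],[0,0,3.5],[0.3,0.8,5],[1,2.7,5],[1.8,4.6,5],[2.6,6.5,5],[3.4,8.4,5],[4.2,10.4,5],[5,12.4,5],[5.7,14.3,5],[6.36,16.05,4.5],[6.36,16.05,4]],"delta_rot":[[0,0,0],[0,0,0],[0,0,0],[0,0,0],[0,0,0],[0,0,0],[0,0,0],[0,0,0],[0,0,0],[0,0,0],[0,0,0],[0,0,0]]}' 0 20
python3 -m pendant '{"translation":[[0,0,0],[0,0,0],[0,0,0]],"delta_rot":[[0,0,0],[0,0,0],[0,0,0]]}' 0 20
python3 - <<'E'
from h import *
o=get_obs();print(o["tcp_pos"],o["joints"].round(2))
p,d=grab_frame("wrist");c=calibration("wrist");np.savez("w7.npz",p=p,d=d,**c);cv2.imwrite("pics/w7.png",cv2.resize(p[:,:,::-1],(800,600)))
E
```

```text
clock: 23.48
tcp_pos: [0.6236, 0.1189, 0.1229]
orientation: [-2.374, -2.055, -0.003]
contact_force: [-0.4, -0.3, -0.6]
grip_width: 0.0299
gripper_force: 21.7
clock: 23.85
tcp_pos: [0.6232, 0.1117, 0.1246]
orientation: [2.385, 2.044, 0.001]
contact_force: [-0.0, 0.4, -0.3]
grip_width: 0.0297
gripper_force: 21.7
[0.62322919 0.11167509 0.12459546] [-0.71  0.59  0.61  1.78 -0.42  0.9  -0.07]
```

View pics/w7.png

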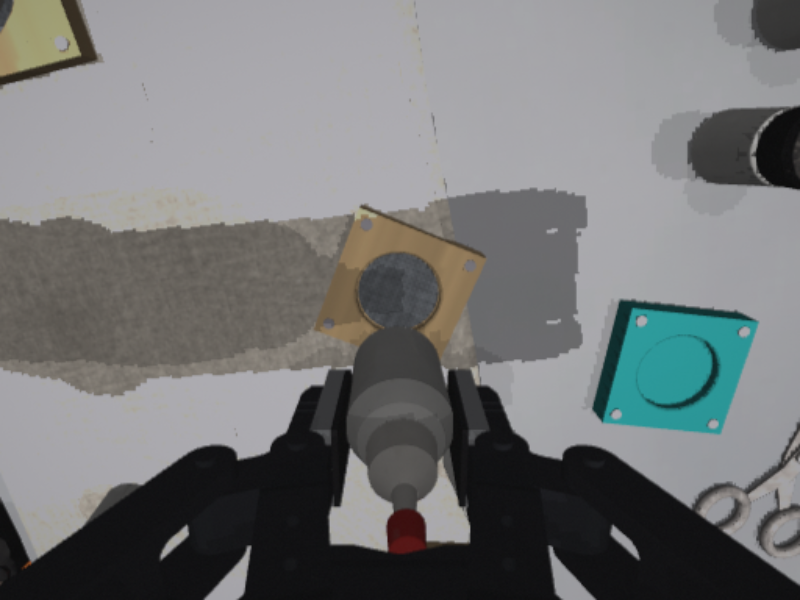

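Run:
```python
from h import *
f=np.load("w7.npz");c=dict(K=f["K"],rvec=f["rvec"],tvec=f["tvec"]);s=512/800
P=lambda u,v,z:px(c,u*s,v*s,z)[:2]
print("recess",(P(357,291,.016)+P(440,291,.016))/2,np.linalg.norm(P(357,291,.016)-P(440,291,.016)),P(398.5,292,.016),P(398,252,.016))
a=P(399,328,.1);u=a-P(399,340,.1);print("bottle",a-.0155*u/np.linalg.norm(u),a)
```

```text
recess [0.62375997 0.11455099] 0.04332687405353625 [0.62367555 0.1140134 ] [0.6266505  0.13505902]
bottle [0.62324325 0.10998053] [0.62559202 0.12530153]
```

```bash
python3 -m pendant '{"translation":[[0,0.08,-1],[0,0.08,-2],[0,0.08,-2.8],[0,0.08,-3.3],[0,0.08,-3.57],[0,0.08,-3.57]],"delta_rot":[[0,0,0],[0,0,0],[0,0,0],[0,0,0],[0,0,0],[0,0,0]]}' 0 20
python3 -m pendant '{"translation":[[0,0,0],[0,0,0],[0,0,0],[0,0,0],[0,0,0.5],[0,0,2],[0,0,4],[0,0,6.5],[0,0,7],[0,0,7]],"delta_rot":[[0,0,0],[0,0,0],[0,0,0],[0,0,0],[0,0,0],[0,0,0],[0,0,0],[0,0,0],[0,0,0],[0,0,0]]}' 1 40
python3 - <<'E'
from h import *
o=get_obs();print(o["tcp_pos"])
p,d=grab_frame("wrist");c=calibration("wrist")
blobs(p,d,c,.018,.2,(.37,.75,-.45,.4))
A=p
p,d=grab_frame("scene")
cv2.imwrite("pics/f.png",np.hstack([cv2.resize(A[:,:,::-1],(384,288)),cv2.resize(p[60:350,120:420,::-1],(400,288))]))
E
```

```text
clock: 24.65
tcp_pos: [0.6233, 0.1148, 0.0348]
orientation: [2.383, 2.047, 0.001]
contact_force: [-0.4, 0.2, -0.2]
grip_width: 0.0302
gripper_force: 20.4
clock: 25.9
tcp_pos: [0.6234, 0.1152, 0.2107]
orientation: [2.383, 2.047, 0.003]
contact_force: [-0.6, -0.1, -1.3]
grip_width: 0.0858
gripper_force: 0.0
[0.62335291 0.11515165 0.21074959]
2676 top 35.9 rect [444.9 279.6] [35.1 57.8] 82.9 circ [445.4 284.3] mean [445.9 281. ]
966 top 95.4 rect [622.2 113.9] [7.4 6.8] 83.8 circ [622.4 114. ] mean [622.3 114.7]
1432 top 64.5 rect [658.7  -1.7] [32.3 33.2] 68.3 circ [658.9  -2.3] mean [ 6.584e+02 -2.000e-01]
170 top 58.3 rect [430.3  10.2] [11.5  1.8] 9.6 circ [430.4   9.9] mean [430.7  10.1]
809 top 56.9 rect [639.8 -89.2] [35.6 11.2] 1.5 circ [639.9 -94.4] mean [640.1 -88. ]
415 top 41.4 rect [537.1 -90.9] [11.8 32.9] 82.3 circ [536.3 -96.8] mean [538.4 -88.6]
```

View pics/f.png

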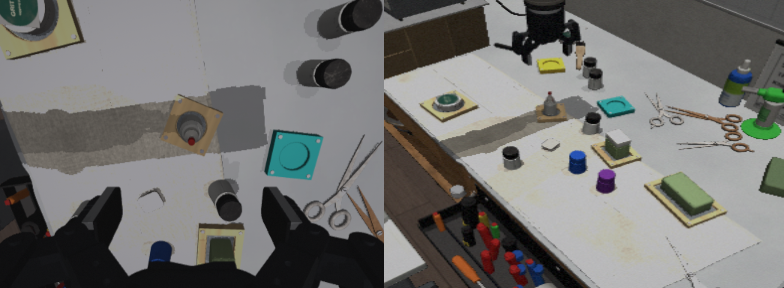

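All four supplies sit in their holders and both pots still stand where they were.

```bash
python3 -c "
from bench import *
print(hand_in())"
```

```text
the job is handed in; nothing more can be done
None
```

The job is handed in at about 26 s on the robot's clock: camera checks showed the soap block, bar, tin and dropper bottle upright on the floors of their own holders and both pots still standing in place, but the judge gave no verdict.

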